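# Tip the washed canvas risers into the catch box

### The job

The washed riser pucks lie in the spring-loaded tipping tray. Stand the plywood catch box on the table squarely under the spout end, open low side towards the tray's stand and tall backboard away from it, and let go of it; then push one of the tray's side lugs down slowly until the tray lands on its stop, and press it there with about 15 N (never more than 25 N) for a second so that every puck slides out into the box. Let the tray rise back to level under your finger without letting it snap up, leave all the pucks in the box, and do not disturb the other things on the table.

Things in the scene. Friction and masses are not known exactly. Their poses are not given: they have to be found in the camera images.
- stand: Fixed aluminium stand of the tipping tray. Origin: on the table below the hinge; x level, from hinge to spout (roughly to the robot's right), y along the hinge, z up. Hinge line at z 180 mm. Base plate 6 mm thick, x -70 to 115, y +-70 mm; cheek plates at y +-61 mm, x +-25, 184 mm high. Steel tray at level: x -29 to 220 mm, 108 mm wide, floor top at z 180, sides 28 mm high, open at the spout only.
- tray (a joint): Tilt of the tray, rad: 0 = level (start, held up by a spring), grows as the spout sinks. A loose 3 kg rubber-capped stop block under the tray, slid to and fro to set the tip angle, is NOT measured: the tray lands on it between 0.38 and 0.58 rad, to be found by feel. Until then the lug pushes back with 2 N (level) to 9 N; past contact it climbs by 3 to 5 N per mm. Let go, the tray snaps up.
- lug_near (a point): Top middle of the round steel lug (14 mm diameter, 52 mm long, level, along the stand's y) that sticks out of the tray's side towards the robot. Stand frame at level: x 160, y -80, z 185 mm; turns with the tray about the hinge. Lug spans y -54 to -106 mm.
- lug_far (a point): The same lug on the tray's other side: stand frame at level x 160, y 80, z 185 mm. Either lug may be used.
- spout (a point): Middle of the open spout edge, on the tray's floor: stand frame at level x 220, y 0, z 180 mm. When the tray rests on its stop it has sunk to 60 to 100 mm above the table and lies at stand x 185 to 205 mm.
- box: Loose plywood catch box, 0.25 kg, 160 (x) by 140 (y) mm. Origin: centre of its underside; x axis towards its backboard, z up. Front and sides 45 mm high, backboard (x 75 to 80 mm) 120 mm high; walls and floor 5 mm. Its place: origin about 215 mm from the stand's along the stand's x, x axes alike (20 mm or 0.15 rad off is still good).
- box_grip (a point): Grip point in the upright plywood handle fin behind the box's backboard: box frame x 108, y 0, z 108 mm. The fin is 14 mm thick (along the box's y), spans x 80 to 132 mm and z 65 to 130 mm; pinch it from above across its thickness.
- puck0: Smooth white plastic riser puck, 26 mm across, 14 mm high, about 20 g, lying in the tray. Origin: centre of its base. It slides on the tray from a tilt of about 0.18 to 0.32 rad on.
- puck1: Smooth white plastic riser puck, 26 mm across, 14 mm high, about 20 g, lying in the tray. Origin: centre of its base. It slides on the tray from a tilt of about 0.18 to 0.32 rad on.
- puck2: Smooth white plastic riser puck, 26 mm across, 14 mm high, about 20 g, lying in the tray. Origin: centre of its base. It slides on the tray from a tilt of about 0.18 to 0.32 rad on.
- puck3: Smooth white plastic riser puck, 26 mm across, 14 mm high, about 20 g, lying in the tray. Origin: centre of its base. It slides on the tray from a tilt of about 0.18 to 0.32 rad on.
- puck4: Smooth white plastic riser puck, 26 mm across, 14 mm high, about 20 g, lying in the tray. Origin: centre of its base. It slides on the tray from a tilt of about 0.18 to 0.32 rad on.
- cup1: Bystander: clear cup, 64 mm across, 75 mm high; leave alone.
- jar: Bystander: amber jar, 70 mm across, 85 mm high; leave alone.
- knife: Bystander: palette spatula, 160 mm long, lying flat; leave alone.
- stick: Bystander: wooden stirring stick 150 mm long, lying flat; leave alone.

How it is judged:
By the outcome, as a careful person would: the job done as asked, in the order asked, and still so for the second after the job is handed in, with the robot touching nothing.
It also fails if it takes over 72 s, if anything falls off the work surface, if the arm or the gripper's body presses on something with over 40 N, if the wrist force passes 120 N, or if a joint passes its speed limit or range.

### The arm

A 6-joint arm with a two-finger parallel gripper is mounted at the origin on the work surface. World frame = base frame: x ahead of the robot, y to its left, z up, the work surface at z = 0. Lengths are in m, angles in rad, forces in N, time in s.
With the tool pointing down it reaches from about 0.4 to 0.825 m from the base axis. Payload 7 kg.
Tool frame: the origin (TCP) lies midway between the tips of the shut fingers; the grasp point (between the pads) lies hold_point_z behind it (hold_point_z is the distance from the TCP to the grasp point, in m); z points along the fingers, y is the direction in which the jaws open and shut (so a half turn about z gives the same grasp; the last joint's range is limited). The gripper opens to 88 mm and grips with 3 to 60 N. Pads are 19 mm wide; open, the fingers measure 130 mm over their backs; the gripper's body (78 mm by 193 mm) begins 47 mm behind the grasp point.
Start: joints at [1.438, 0.359, 0.012, 0, -1.224, -0.288], TCP at [0.276, 0.616, 0.227] pointing down, gripper open.
Joint ranges: [-3.07, 3.07], [-1.43, 2.12], [-1.02, 1.25], [-3.03, 1.67], [-3.05, -0], [-3.03, 3.03]. Speed limits (rad/s): [2.39, 2.39, 3.01, 3.14, 3.14, 3.14].

### API

Orientations are given as [roll, pitch, yaw] about the fixed x, y, z axes, in that order (R = Rz(yaw) Ry(pitch) Rx(roll)).
In Python, from station import * gives the robot as it stands. The module is installed in compiled form; this text tells all that it offers.
- The arm moves only by the tool arm_command, never from a script. Its arguments are lists of equal length, an entry for each row: "fingers": the closure, from -1 (fully open) to 1 (shut); "dp": the shift along the world's x, y, z in m, a list of three; "roll": the turn about the world's z in rad. In form: {"fingers": [fingers, ...], "dp": [[x, y, z], ...], "roll": [roll, ...]}. A call has 1 to 8 rows; each row shifts and turns the pose as measured when the row begins; what a row does not reach is not made up. A row lasts 1/10 s, in which the tool goes at most 50 mm and 8.59 degrees, less where a joint would pass 70% of its speed; a pose out of reach is approached as far as the arm can. A call is refused whole if a number of a shift passes 0.05 or a number of a turn 0.15, either way. A call with a gripper value outside its range is refused whole. The fingers move at their own pace and stop on an object; "newtons" is the grip in N (left out, the last holds). Time passes only in rows, so rows that do not move let the fingers close. It gives the time, the measured TCP pose, the force and the opening at its end, in the units of the state.
- get_state(): the state, without advancing time (a new reading comes with each control period).
- grab_frame(name): name is "side" or "top" or "wrist"; returns the picture (420x560x3 uint8, blue, green, red); there is no depth.
- calibration(name): a dict with "fx", "fy", "cx", "cy" (pixels), "k1" (the pictures are not rectified: a ray, as slopes to the right and down, at radius r is drawn at 1 + k1 r^2 times it, then the intrinsics apply), "R" (3x3) and "t" (3): a world point X has camera coordinates R X + t; the wrist camera has in their place "hand_eye" (4x4, takes a point from camera to tool coordinates, whose origin is the TCP and whose axes are the flange's). Camera axes: x right, y down, z forward; pixel columns grow to the right and rows downward; lengths in m; the calibration is good to about 2 mm. A picture is of the moment at which its call begins: read the wrist's pose just before it. calibration takes no time and is no camera call.
- job_done(): hands the job in, once; it reports no verdict.
The state is a dict: "t": time; "q": joint angles; "qd": joint speeds; "joint_efforts": joint torques, N m; "eef_pos": TCP position; "ee_rot": TCP orientation; "force": force on the tool from outside, world axes, zero at the start; "moment": the same for the moment, N m; "width": finger opening in m.
Only numpy, scipy, OpenCV 4.12 (cv2) and the standard library are available. Lean on these libraries where they do the work, as an engineer would, in place of code of your own. Each camera call takes 0.05 s, during which the arm holds its last target.

## Working session

There is one attempt and no reset: what is moved stays moved. The work goes in short steps, Python scripts to look and compute and a tool call to move; the robot and the scene stay as the last step left them, time stands still between calls to the robot, and variables do not carry over. Pictures are saved under pics/ and viewed, and the job is handed in when it is done.

Besides the shell and the picture viewer there is one more tool, called as name(argument=value, ...), one argument or row to a line, values as JSON. arm_command: Moves the arm, as the interface text tells. Its arguments: {"type":"object","properties":{"fingers":{"type":"array"},"dp":{"type":"array"},"roll":{"type":"array"},"newtons":{"type":"number"}},"required":["fingers","dp","roll"]}

```bash
mkdir -p pics; python3 - <<'E'
from station import *
import cv2
s=get_state();print(s)
for n in ["side","top","wrist"]:
    f=grab_frame(n);cv2.imwrite(f"pics/{n}0.png",f);c=calibration(n);print(n,c)
print(get_state()['t'])
E
```

```text
{'t': 0.0, 'q': array([ 1.43810232e+00,  3.59389527e-01,  1.10780736e-02, -3.32465883e-04,
       -1.22409403e+00, -2.88119324e-01]), 'qd': array([-0.00111593, -0.000305  ,  0.00114834, -0.00011561, -0.00041491,
        0.00048169]), 'joint_efforts': array([ 7.74443815e-04, -5.82715023e+01,  2.93069440e+01,  6.99770004e+00,
        7.04184640e-03, -1.57168733e-04]), 'eef_pos': array([0.27556036, 0.61566965, 0.22563252]), 'ee_rot': array([ 3.13996101e+00, -1.57626143e-04, -4.20926430e-01]), 'force': array([ 0.13997995, -0.42004306,  0.37782074]), 'moment': array([ 0.00709088, -0.03792443, -0.02609486]), 'width': 0.08776614810914285}
side {'fx': 434.66815842173276, 'fy': 434.66815842173276, 'cx': 283.5316457722404, 'cy': 212.82382156040305, 'k1': -0.04372650360512851, 'R': array([[-0.98380865, -0.17866841,  0.01407608],
       [-0.12650841,  0.63666844, -0.76068977],
       [ 0.12694943, -0.75015391, -0.64896298]]), 't': array([0.54612632, 0.16801233, 0.94979314])}
top {'fx': 431.78196749456157, 'fy': 431.78196749456157, 'cx': 286.1058019291107, 'cy': 203.34586096764218, 'k1': 0.03739021509278257, 'R': array([[ 0.02246536, -0.99974615,  0.00171386],
       [-0.99231546, -0.02250696, -0.1216695 ],
       [ 0.12167719,  0.00103265, -0.99256919]]), 't': array([0.01109333, 0.54342967, 1.19033443])}
wrist {'fx': 339.61717835820724, 'fy': 339.61717835820724, 'cx': 278.55341731397306, 'cy': 205.61131383443225, 'k1': -0.06355350289027839, 'hand_eye': array([[ 9.93929632e-05, -9.58550667e-01, -2.84922109e-01,
         7.64254346e-02],
       [ 9.99999976e-01,  3.97914604e-05,  2.14973945e-04,
         1.80146162e-04],
       [-1.94725952e-04, -2.84922124e-01,  9.58550648e-01,
        -1.58669839e-01],
       [ 0.00000000e+00,  0.00000000e+00,  0.00000000e+00,
         1.00000000e+00]])}
0.15
```

View pics/top0.png

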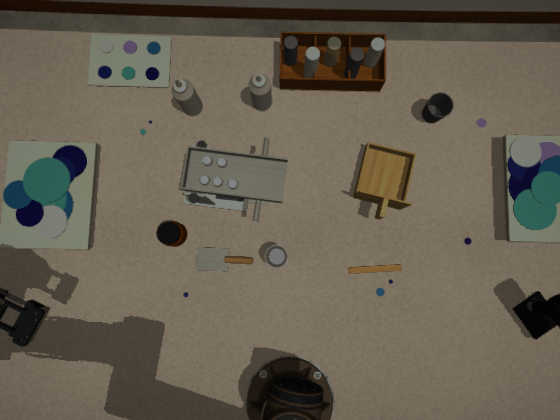

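View pics/side0.png

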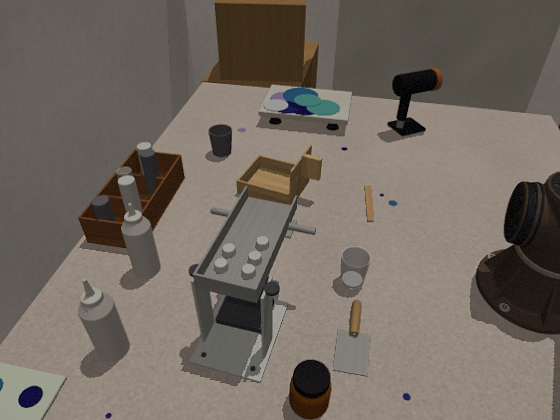

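View pics/wrist0.png

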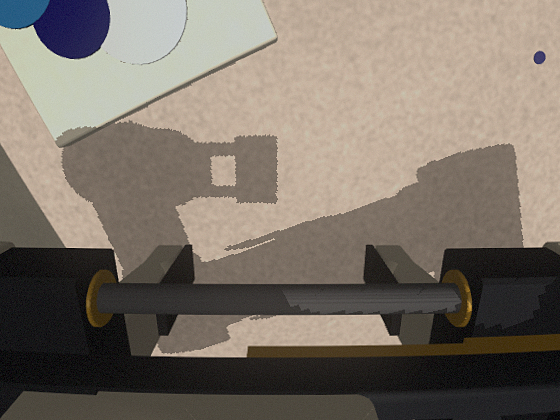

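```bash
cat > h.py <<'E'
import numpy as np,cv2
from station import *
def ray(n,u,v):
    c=calibration(n);K=np.array([[c['fx'],0,c['cx']],[0,c['fy'],c['cy']],[0,0,1]])
    p=cv2.undistortPoints(np.array([[[u,v]]],float),K,np.array([c['k1'],0,0,0,0.]))[0,0]
    d=np.array([p[0],p[1],1.])
    if n=='wrist':
        from scipy.spatial.transform import Rotation as Ro
        s=get_state();R=Ro.from_euler('xyz',s['ee_rot']).as_matrix();H=c['hand_eye']
        return s['eef_pos']+R@H[:3,3], R@H[:3,:3]@d
    return -c['R'].T@c['t'], c['R'].T@d
def onz(n,u,v,z):
    o,d=ray(n,u,v);return o+d*(z-o[2])/d[2]
def proj(n,X):
    c=calibration(n);p=c['R']@np.array(X)+c['t'];a=p[:2]/p[2];a=a*(1+c['k1']*(a@a))
    return np.array([c['fx']*a[0]+c['cx'],c['fy']*a[1]+c['cy']])
def two(a,b):
    o1,d1=ray('top',*a);o2,d2=ray('side',*b)
    d1=d1/np.linalg.norm(d1);d2=d2/np.linalg.norm(d2)
    k=np.linalg.lstsq(np.c_[d1,-d2],o2-o1,rcond=None)[0]
    p,q=o1+k[0]*d1,o2+k[1]*d2
    return (p+q)/2,np.linalg.norm(p-q)
def crop(img,x0,y0,x1,y1,k,name):
    cv2.imwrite(name,cv2.resize(img[y0:y1,x0:x1],None,fx=k,fy=k,interpolation=cv2.INTER_CUBIC))
E
python3 - <<'E'
from h import *
t=cv2.imread('pics/top0.png');s=cv2.imread('pics/side0.png')
crop(t,170,125,300,225,6,'pics/c1.png');crop(t,340,130,440,225,6,'pics/c2.png');crop(s,180,140,340,260,5,'pics/c3.png')
E
```

```text
(no output)
```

View pics/c1.png

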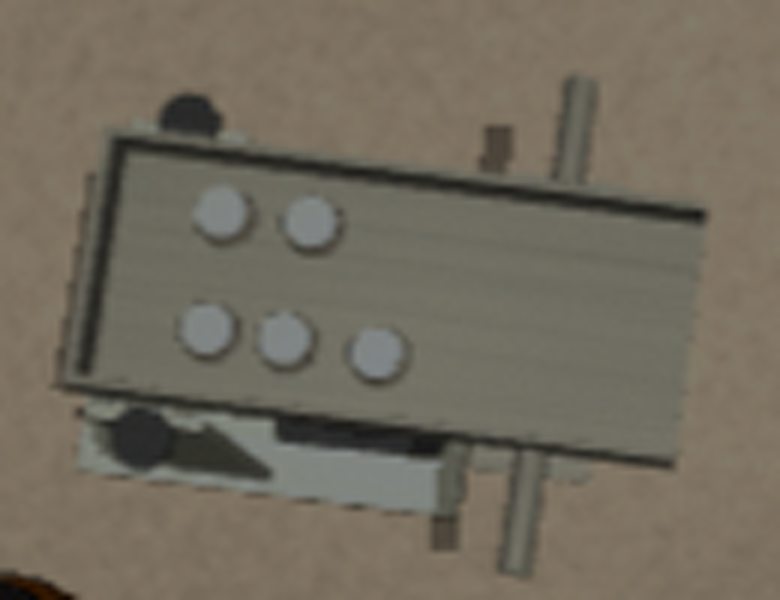

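View pics/c2.png

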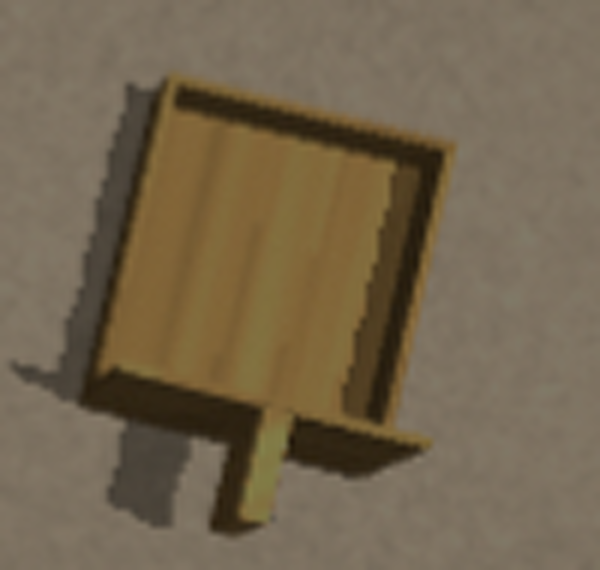

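View pics/c3.png

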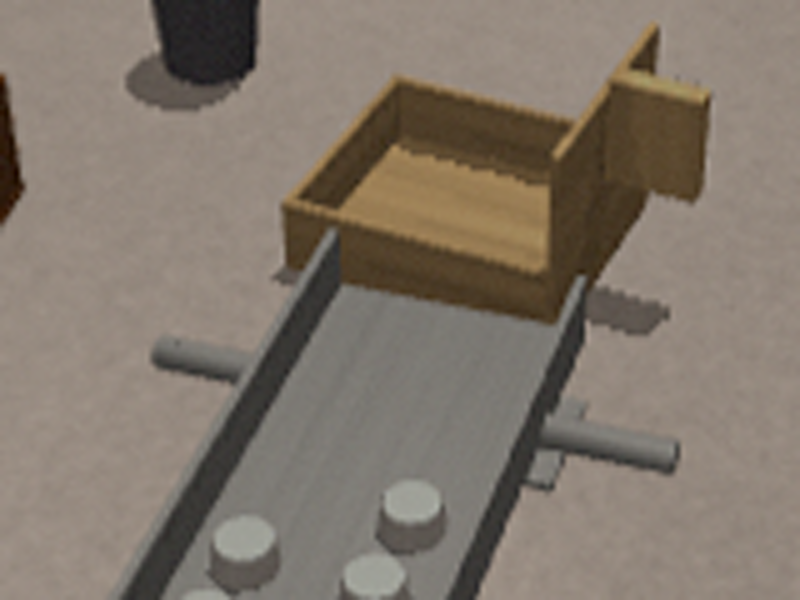

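```bash
python3 - <<'E'
from h import *
np.set_printoptions(precision=4,suppress=True)
f=lambda c,x,y:(x+(c[0]+.5)/6-.5,y+(c[1]+.5)/6-.5)
g=lambda c,z,x,y:onz('top',*f(c,x,y),z)
print('cam',-calibration('top')['R'].T@calibration('top')['t'])
T=[g(c,.208,170,125) for c in [(113,128),(707,212),(675,467),(58,387)]]
for p in T: print('rim',p)
hx=(T[1]+T[2]-T[0]-T[3])/2; print('len',np.linalg.norm(hx),np.linalg.norm(T[1]-T[2]),np.linalg.norm(T[0]-T[3]))
a1=np.arctan2(hx[1],hx[0]); w=(T[0]+T[1]-T[2]-T[3])/2;a2=np.arctan2(w[1],w[0])-np.pi/2;print('yaw',a1,a2)
L=[g(c,.180,170,125) for c in [(580,76),(517,575)]]
print('lugs',L,np.linalg.norm(L[0]-L[1]));d=L[0]-L[1];a3=np.arctan2(d[1],d[0])-np.pi/2;print(a3)
a=np.mean([a1,a2,a3]);ux=np.array([np.cos(a),np.sin(a),0])
m=np.mean(T,axis=0);print('o from tray',m-ux*.0955,'from lugs',(L[0]+L[1])/2-ux*.16)
B=[g(c,.045,340,130) for c in [(170,75),(455,143)]];print('boxfront',B,np.linalg.norm(B[0]-B[1]))
K=[g(c,.12,340,130) for c in [(112,370),(430,440)]];print('bb',K,np.linalg.norm(K[0]-K[1]))
F=[g(c,.13,340,130) for c in [(263,408),(291,413),(269,523),(241,518)]];print('fin',F,np.mean(F,axis=0))
for d in (B[0]-B[1],K[0]-K[1],F[3]-F[0],F[2]-F[1]):print(np.arctan2(d[1],d[0]))
for n,x,y in [('cup',276,256),('jar',172,233)]:print(n,onz('top',x,y,.08))
E
```

```text
cam [0.3942 0.0221 1.2476]
rim [0.6584 0.2665 0.208 ]
rim [0.6291 0.0224 0.208 ]
rim [0.5237 0.033  0.208 ]
rim [0.5506 0.2834 0.208 ]
len 0.24887290200015325 0.10594808521907764 0.10908372888519287
yaw -1.6840649851691762 -1.699380049790661
lugs [array([0.6927, 0.0773, 0.18  ]), array([0.4807, 0.0975, 0.18  ])] 0.21295609432271237
-1.6653855459502116
o from tray [0.6011 0.2462 0.208 ] from lugs [0.6046 0.2464 0.18  ]
boxfront [array([ 0.7228, -0.2059,  0.045 ]), array([ 0.6926, -0.3402,  0.045 ])] 0.13769264996424732
bb [array([ 0.5689, -0.1663,  0.12  ]), array([ 0.541 , -0.3051,  0.12  ])] 0.1415519471447897
fin [array([ 0.5521, -0.2301,  0.13  ]), array([ 0.5501, -0.2422,  0.13  ]), array([ 0.5019, -0.2325,  0.13  ]), array([ 0.5038, -0.2204,  0.13  ])] [ 0.527  -0.2313  0.13  ]
1.349662913200539
1.3725880052012274
2.9427068493309494
2.94144559925818
cup [0.3944 0.0472 0.08  ]
jar [0.4499 0.3287 0.08  ]
```

```bash
python3 - <<'E'
import station;print([x for x in dir(station) if x[0]!='_'],getattr(station,'hold_point_z',None))
from h import *
np.set_printoptions(precision=4,suppress=True)
a=-1.68;o=np.array([.602,.246]);R=np.array([[np.cos(a),-np.sin(a)],[np.sin(a),np.cos(a)]])
for c in [(490,465),(570,475),(450,515),(440,550),(85,470),(440,512),(280,440),(440,450)]:
    p=onz('top',170+c[0]/6,125+c[1]/6,0.0)[:2];print(c,p,R.T@(p-o))
for X in [(-70,-70,6),(115,-70,6),(160,-106,178),(160,106,178),(220,54,208),(220,-54,208)]:
    X=np.array(X)/1000;w=np.r_[R@X[:2]+o,X[2]];print(X,proj('top',w),proj('side',w))
E
```

```text
['Unreachable', 'calibration', 'get_state', 'grab_frame', 'hold_point_z', 'job_done'] 0.0188
(490, 465) [0.5473 0.1237] [ 0.1276 -0.041 ]
(570, 475) [0.5433 0.0847] [ 0.1667 -0.0408]
(450, 515) [0.5225 0.1422] [ 0.1118 -0.0677]
(440, 550) [0.5054 0.1465] [ 0.1095 -0.0852]
(85, 470) [0.5404 0.3193] [-0.0662 -0.0692]
(440, 512) [0.5239 0.1471] [ 0.1068 -0.0669]
(280, 440) [0.5572 0.2258] [ 0.0249 -0.0423]
(440, 450) [0.5541 0.1481] [ 0.1025 -0.037 ]
[-0.07  -0.07   0.006] [182.3271 203.1829] [259.575  381.0987]
[ 0.115 -0.07   0.006] [245.7799 211.5414] [288.2432 301.9382]
[ 0.16  -0.106  0.178] [255.3608 221.0895] [315.0666 231.1864]
[0.16  0.106 0.178] [267.0171 138.5584] [211.4841 209.4786]
[0.22  0.054 0.208] [287.8248 158.8759] [245.8435 184.9034]
[ 0.22  -0.054  0.208] [282.0019 202.1342] [297.369  194.8548]
```

arm_command(
  fingers=[-1, -1, -1, -1, -1, -1, -1, -1],
  dp=[
    [0.015, -0.02, 0.03],
    [0.015, -0.04, 0.02],
    [0.015, -0.045, 0.015],
    [0.015, -0.045, 0.015],
    [0.015, -0.045, 0],
    [0.015, -0.045, 0],
    [0.015, -0.045, 0],
    [0.015, -0.045, 0],
  ],
  roll=[-0.15, -0.15, -0.15, -0.15, -0.15, -0.15, -0.15, -0.15],
  newtons=25,
)

```text
t: 0.95
eef_pos: [0.3951, 0.2774, 0.3031]
ee_rot: [3.133, -0.001, -1.626]
force: [1.0, -0.6, 0.3]
width: 0.0876
```

```bash
python3 - <<'E'
from h import *
np.set_printoptions(precision=4,suppress=True)
for a,b in [((251.5,202.5),(289,237)),((266,204.5),(295,222)),((251.5,202.5),(295,222)),((266,204.5),(289,237))]:
    p,e=two(a,b);print(p,e)
s=cv2.imread('pics/side0.png');crop(s,180,200,330,380,4,'pics/c4.png')
E
```

```text
[0.5269 0.1106 0.1654] 0.00017554361441875796
[0.5217 0.0736 0.1722] 0.0004952449692114141
[0.5197 0.1075 0.2028] 0.005451348582195058
[0.5294 0.0756 0.1314] 0.005281174852236189
```

View pics/c4.png

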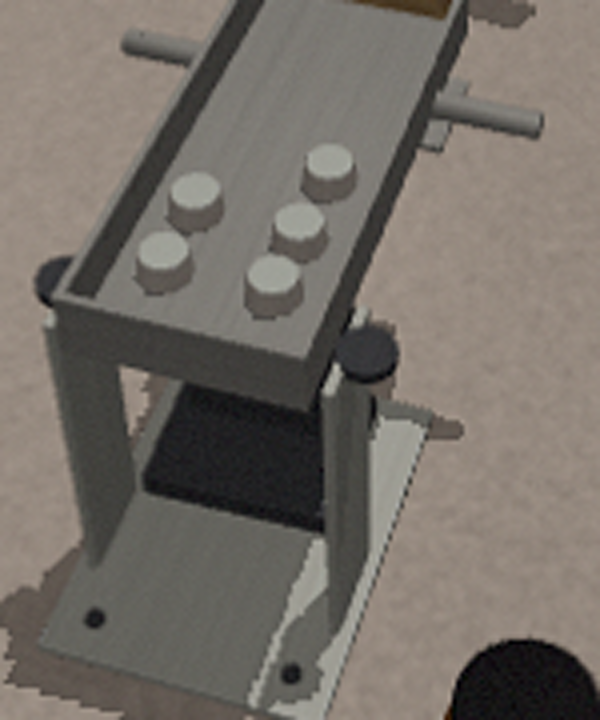

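arm_command(
  fingers=[-1, -1, -1, -1, -1, -1, -1, -1],
  dp=[
    [0.01, -0.05, 0],
    [0.01, -0.05, 0],
    [0.015, -0.05, 0],
    [0.015, -0.05, 0],
    [0.015, -0.05, 0],
    [0.015, -0.05, 0],
    [0.015, -0.05, 0],
    [0.015, -0.05, 0],
  ],
  roll=[-0.15, -0.15, -0.15, -0.15, -0.15, -0.15, -0.15, -0.15],
)

```text
t: 1.75
eef_pos: [0.4964, -0.1094, 0.3045]
ee_rot: [3.134, 0.004, -2.826]
force: [1.5, 1.1, 1.0]
width: 0.088
```

arm_command(
  fingers=[-1, -1, -1, -1, -1, -1, -1, -1],
  dp=[
    [0.007, -0.04, 0],
    [0.007, -0.04, 0],
    [0.007, -0.03, -0.01],
    [0.005, -0.013, -0.03],
    [0, 0, -0.035],
    [0, 0, -0.03],
    [0, 0, -0.02],
    [0, 0, 0],
  ],
  roll=[-0.13, -0.13, -0.13, -0.13, 0, 0, 0, 0],
)

```text
t: 2.55
eef_pos: [0.5212, -0.2457, 0.173]
ee_rot: [3.135, 0.002, 2.898]
force: [0.4, -0.7, 0.3]
width: 0.0877
```

```bash
python3 - <<'E'
from h import *
np.set_printoptions(precision=4,suppress=True)
s=get_state();print(s['eef_pos'],s['ee_rot'],s['q'])
cv2.imwrite('pics/w1.png',grab_frame('wrist'))
E
```

```text
[ 0.5212 -0.2457  0.173 ] [3.1348 0.0016 2.8981] [-0.1056  0.2384 -0.2835 -0.0075 -1.0464 -1.7049]
```

View pics/w1.png

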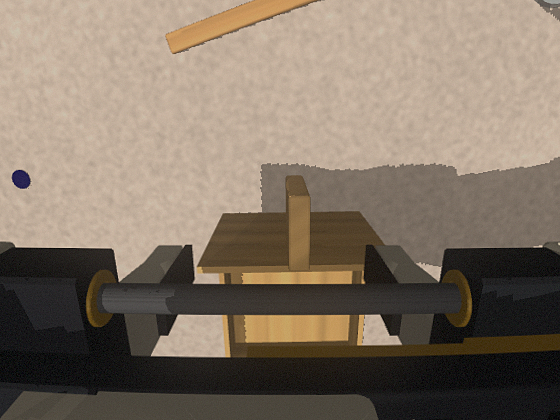

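```bash
python3 - <<'E'
from h import *
np.set_printoptions(precision=4,suppress=True)
w=cv2.imread('pics/w1.png');crop(w,240,160,360,280,5,'pics/c5.png')
for q in [(287,178),(302,177),(290,268),(308,268)]:print(onz('wrist',*q,.13))
E
```

```text
[ 0.4895 -0.2324  0.13  ]
[ 0.4911 -0.2234  0.13  ]
[ 0.5491 -0.2446  0.13  ]
[ 0.552  -0.2331  0.13  ]
```

View pics/c5.png

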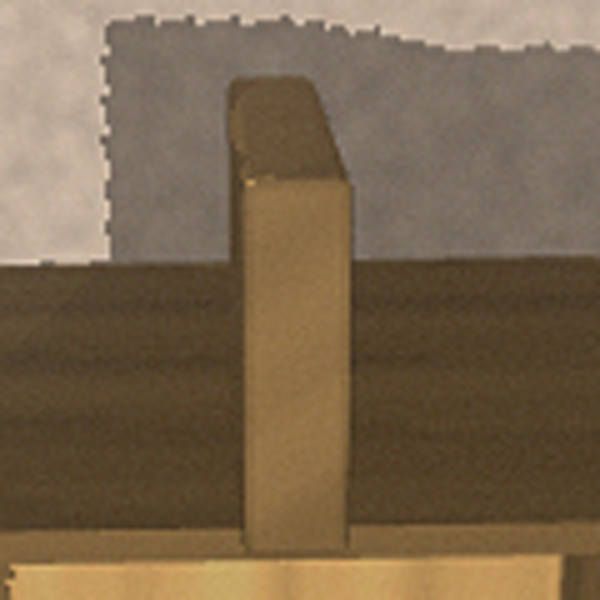

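```bash
python3 - <<'E'
from h import *
np.set_printoptions(precision=4,suppress=True)
P=[onz('wrist',*q,.13) for q in [(289,196),(310,196),(310,269.6),(289.2,269.6)]]
print(P,np.mean(P,axis=0));d=P[0]+P[1]-P[2]-P[3];print(np.arctan2(d[1],d[0]))
E
```

```text
[array([ 0.5009, -0.2338,  0.13  ]), array([ 0.504 , -0.2212,  0.13  ]), array([ 0.5535, -0.232 ,  0.13  ]), array([ 0.5501, -0.2454,  0.13  ])] [ 0.5271 -0.2331  0.13  ]
2.918331101719655
```

arm_command(
  fingers=[-1, -1, -1, -1, -1, -1, -1, -1],
  dp=[
    [0.004, 0.013, 0],
    [0, 0, -0.02],
    [0, 0, -0.03],
    [0, 0, -0.03],
    [0, 0, -0.01],
    [0, 0, 0],
    [0, 0, 0],
    [0, 0, 0],
  ],
  roll=[0.03, 0, 0, 0, 0, 0, 0, 0],
)

```text
t: 3.4
eef_pos: [0.5361, -0.2301, 0.0961]
ee_rot: [3.135, 0.024, 2.941]
force: [-0.0, -0.9, 0.8]
width: 0.0875
```

arm_command(
  fingers=[-1, -1],
  dp=[
    [-0.011, -0.002, -0.006],
    [0, 0, 0],
  ],
  roll=[-0.01, 0],
)

```text
t: 3.6
eef_pos: [0.5254, -0.2323, 0.0919]
ee_rot: [3.135, 0.028, 2.93]
force: [-0.9, 0.0, -0.0]
width: 0.0879
```

arm_command(
  fingers=[1, 1, 1, 1, 1, 1, 1, 1],
  dp=[
    [0, 0, 0],
    [0, 0, 0],
    [0, 0, 0],
    [0, 0, 0],
    [0, 0, 0],
    [0, 0, 0],
    [0, 0, 0],
    [0, 0, 0],
  ],
  roll=[0, 0, 0, 0, 0, 0, 0, 0],
  newtons=30,
)

```text
t: 4.4
eef_pos: [0.5258, -0.2328, 0.0929]
ee_rot: [3.135, 0.029, 2.93]
force: [-0.4, -0.7, -0.5]
width: 0.0292
```

arm_command(
  fingers=[1, 1, 1, 1, 1, 1],
  dp=[
    [0, 0, 0],
    [0, 0, 0],
    [0, 0, 0],
    [0, 0, 0.01],
    [0, 0, 0.01],
    [0, 0, 0.01],
  ],
  roll=[0, 0, 0, 0, 0, 0],
)

```text
t: 5.0
eef_pos: [0.5235, -0.2325, 0.1228]
ee_rot: [3.135, 0.024, 2.929]
force: [-0.7, -0.9, -2.4]
width: 0.0141
```

arm_command(
  fingers=[1, 1, 1, 1, 1, 1, 1, 1],
  dp=[
    [0.003, 0, 0],
    [0.003, 0, 0],
    [0.003, 0, 0],
    [0.003, 0, 0],
    [0.003, 0, 0],
    [0.003, 0, 0],
    [0.003, 0, 0],
    [0.003, 0, 0],
  ],
  roll=[0.08, 0.12, 0.12, 0.12, 0.12, 0.12, 0.12, 0.12],
)

```text
t: 5.8
eef_pos: [0.5501, -0.2321, 0.1323]
ee_rot: [3.137, 0.032, -2.398]
force: [0.2, -0.4, -2.1]
width: 0.0141
```

arm_command(
  fingers=[1, 1, 1, 1, 1, 1, 1, 1],
  dp=[
    [0.003, 0.005, 0],
    [0.003, 0.01, 0],
    [0.003, 0.015, 0],
    [0.003, 0.015, 0],
    [0.003, 0.015, 0],
    [0.003, 0.015, 0],
    [0, 0.015, 0],
    [0, 0.0, 0],
  ],
  roll=[0.12, 0.12, 0.12, 0.12, 0.08, 0.06, 0.04, 0],
)

```text
t: 6.6
eef_pos: [0.5706, -0.1389, 0.1393]
ee_rot: [-3.14, 0.034, -1.706]
force: [0.7, 0.4, -1.7]
width: 0.0136
```

arm_command(
  fingers=[1, 1, 1, 1, 1, 1, 1],
  dp=[
    [-0.001, 0.015, 0],
    [-0.001, 0.015, 0],
    [-0.001, 0.015, 0],
    [0, 0.014, -0.01],
    [0, 0, -0.01],
    [0, 0, 0],
    [0, 0, 0],
  ],
  roll=[0.01, 0.01, 0.005, 0, 0, 0, 0],
)

```text
t: 7.3
eef_pos: [0.5666, -0.0743, 0.1183]
ee_rot: [-3.139, 0.034, -1.681]
force: [-0.7, -0.4, -2.8]
width: 0.0138
```

```bash
python3 - <<'E'
from h import *
np.set_printoptions(precision=4,suppress=True)
s=get_state();print(s['eef_pos'],s['ee_rot'],s['q'])
f=grab_frame('side');cv2.imwrite('pics/s2.png',f);t=grab_frame('top');cv2.imwrite('pics/t2.png',t)
crop(f,160,100,340,300,3.0,'pics/s2c.png');crop(t,170,90,330,240,4,'pics/t2c.png')
E
```

```text
[ 0.5666 -0.0743  0.1183] [-3.1394  0.0338 -1.6808] [ 0.1895  0.2839 -0.3486 -0.0396 -0.9266 -0.276 ]
```

View pics/s2c.png

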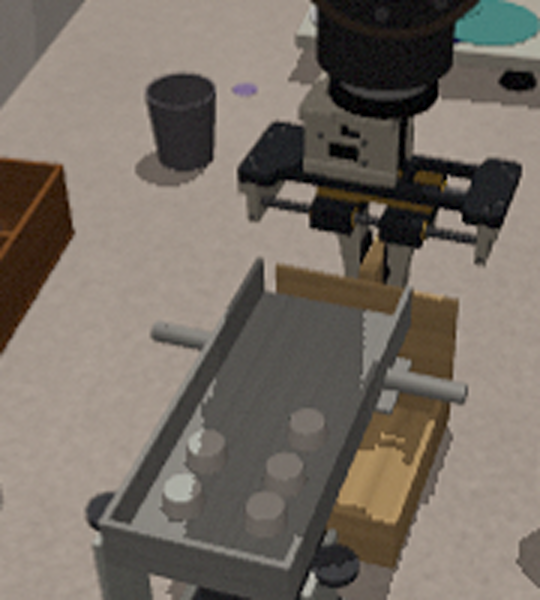

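View pics/t2c.png

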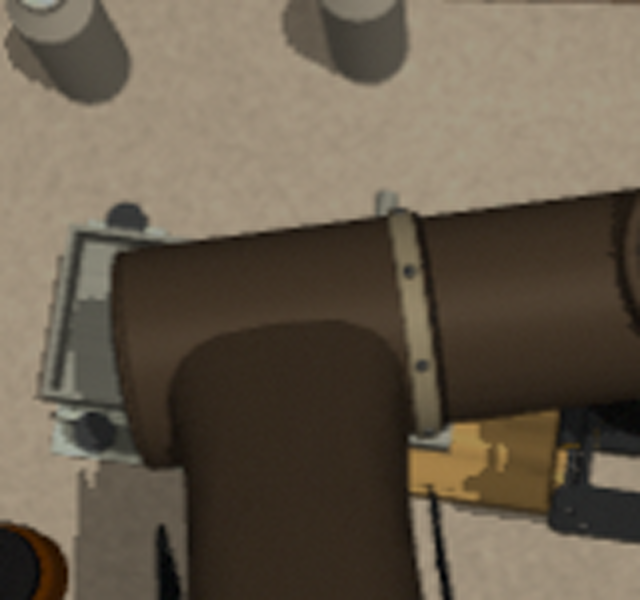

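arm_command(
  fingers=[1, 1, 1, 1, 1],
  dp=[
    [0, 0, -0.008],
    [0, 0, -0.007],
    [0, 0, -0.005],
    [0, 0, -0.003],
    [0, 0, -0.001],
  ],
  roll=[0, 0, 0, 0, 0],
)

```text
t: 7.9
eef_pos: [0.5671, -0.076, 0.0927]
ee_rot: [-3.138, 0.034, -1.683]
force: [-1.1, 0.7, 3.5]
width: 0.0135
```

arm_command(
  fingers=[0.6, 0.3, 0, -0.2, -0.2, -0.2, -0.2, -0.2],
  dp=[
    [0, 0, 0],
    [0, 0, 0],
    [0, 0, 0],
    [0, 0, 0],
    [0, 0, 0],
    [0, 0, 0.02],
    [0, 0, 0.04],
    [0, 0, 0.05],
  ],
  roll=[0, 0, 0, 0, 0, 0, 0, 0],
)

```text
t: 8.7
eef_pos: [0.5636, -0.076, 0.2]
ee_rot: [3.134, 0.032, -1.685]
force: [1.1, -0.4, -0.9]
width: 0.0525
```

arm_command(
  fingers=[1, 1, 1, 1, 1, 1, 1, 1],
  dp=[
    [0, -0.02, 0.04],
    [-0.01, -0.03, 0.02],
    [-0.02, -0.04, 0],
    [-0.02, -0.05, 0],
    [-0.02, -0.05, 0],
    [-0.01, -0.05, 0],
    [0, -0.05, 0],
    [0, 0, 0],
  ],
  roll=[0, 0, 0, 0, 0, 0, 0, 0],
)

```text
t: 9.5
eef_pos: [0.4865, -0.3635, 0.2741]
ee_rot: [-3.129, 0.031, -1.677]
force: [-0.2, 0.1, -1.2]
width: 0.0007
```

```bash
python3 - <<'E'
from h import *
np.set_printoptions(precision=4,suppress=True)
s=get_state();print(s['eef_pos'],s['ee_rot'],s['q'],s['force'])
f=grab_frame('side');cv2.imwrite('pics/s3.png',f);t=grab_frame('top');cv2.imwrite('pics/t3.png',t)
crop(f,180,130,340,290,3.7,'pics/s3c.png');crop(t,210,125,340,225,6,'pics/t3c.png')
E
```

```text
[ 0.4865 -0.3635  0.2741] [-3.129   0.0311 -1.6768] [-0.3423  0.2252 -0.052  -0.0346 -1.2888  0.2457] [-0.2216  0.1381 -1.2319]
```

View pics/s3c.png

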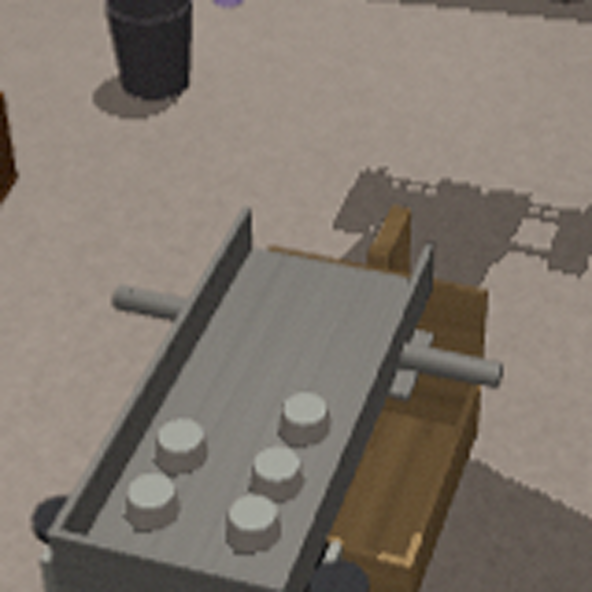

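View pics/t3c.png

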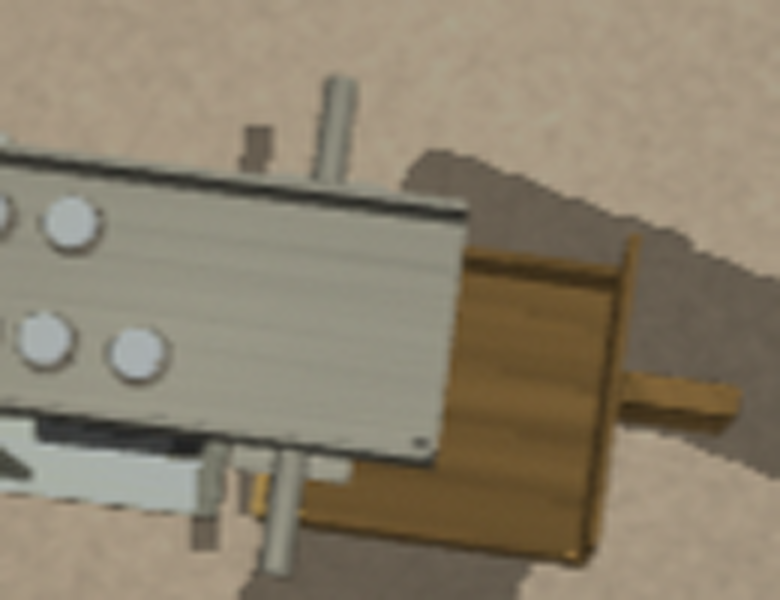

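```bash
python3 - <<'E'
from h import *
np.set_printoptions(precision=4,suppress=True)
g=lambda c,z:onz('top',210+(c[0]+.5)/6-.5,125+(c[1]+.5)/6-.5,z)[:2]
a=-1.68;o=np.array([.602,.246]);R=np.array([[np.cos(a),-np.sin(a)],[np.sin(a),np.cos(a)]])
for n,c,z in [('bbL',(640,237),.12),('bbR',(598,550),.12),('fin0',(622,373),.13),('fin1',(740,389),.13),('fin2',(737,415),.13),('fin3',(619,402),.13),('side',(467,250),.045),('side2',(618,270),.045)]:
    print(n,R.T@(g(c,z)-o)*1000)
E
```

```text
bbL [294.6589  69.9266]
bbR [293.609  -70.7194]
fin0 [293.8814   6.6444]
fin1 [345.769    6.3918]
fin2 [345.831   -5.1573]
fin3 [294.1701  -6.2283]
side [217.6869  69.7473]
side2 [289.6094  69.5912]
```

arm_command(
  fingers=[1, 1, 1, 1, 1, 1, 1, 1],
  dp=[
    [0, 0.03, 0],
    [0, 0.05, 0],
    [0, 0.05, 0],
    [0, 0.05, 0],
    [0, 0.05, 0],
    [0, 0.05, 0],
    [0, 0.05, 0],
    [0, 0.05, 0],
  ],
  roll=[0, 0, 0, 0, 0, 0, 0, 0],
)

```text
t: 10.4
eef_pos: [0.4829, 0.022, 0.2744]
ee_rot: [-3.126, 0.035, -1.673]
force: [2.1, -0.5, 0.2]
width: 0.0003
```

arm_command(
  fingers=[1, 1, 1, 1, 1, 1, 1, 1],
  dp=[
    [0.008, 0.045, 0],
    [0.006, 0.03, -0.02],
    [0, 0, -0.02],
    [0, 0, -0.015],
    [0, 0, -0.01],
    [0, 0, 0],
    [0, 0, 0],
    [0, 0, 0],
  ],
  roll=[0, 0, 0, 0, 0, 0, 0, 0],
)

```text
t: 11.2
eef_pos: [0.4921, 0.1144, 0.2117]
ee_rot: [-3.119, 0.042, -1.651]
force: [0.5, -0.7, 0.5]
width: 0.0005
```

```bash
python3 - <<'E'
from h import *
np.set_printoptions(precision=4,suppress=True)
s=get_state();print(s['eef_pos'],s['ee_rot'],s['q'],s['force'])
f=grab_frame('side');cv2.imwrite('pics/s4.png',f)
crop(f,180,130,340,290,3.7,'pics/s4c.png')
s=get_state();print(s['eef_pos'],s['force'])
E
```

```text
[0.4921 0.1144 0.2117] [-3.119   0.0423 -1.6512] [ 0.6027  0.0667 -0.3941 -0.0212 -1.0658 -0.6737] [ 0.4576 -0.6777  0.5119]
[0.4923 0.1144 0.2119] [0.2076 0.2747 1.0463]
```

View pics/s4c.png

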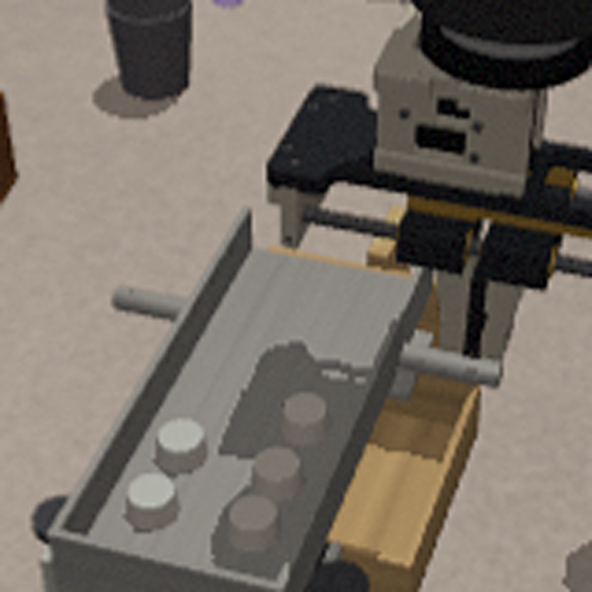

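```bash
python3 - <<'E'
from h import *
np.set_printoptions(precision=4,suppress=True)
k=lambda p:(proj('side',p)-[180,130])*3.7
print('tcp',k([.4923,.1144,.2119]))
a=-1.68;o=np.array([.602,.246]);R=np.array([[np.cos(a),-np.sin(a)],[np.sin(a),np.cos(a)]])
for y in (-.06,-.088,-.106): print(y,k(np.r_[R@[.16,y]+o,.185]))
print(R.T@(np.array([.4923,.1144])-o), -calibration('side')['R'].T@calibration('side')['t'])
f=cv2.imread('pics/s4.png');crop(f,270,190,340,250,10,'pics/s4d.png')
E
```

```text
tcp [473.4396 341.865 ]
-0.06 [413.4426 346.158 ]
-0.088 [466.2556 357.1446]
-0.106 [500.5916 364.2856]
[ 0.1428 -0.0947] [0.438  0.7031 0.7365]
```

View pics/s4d.png

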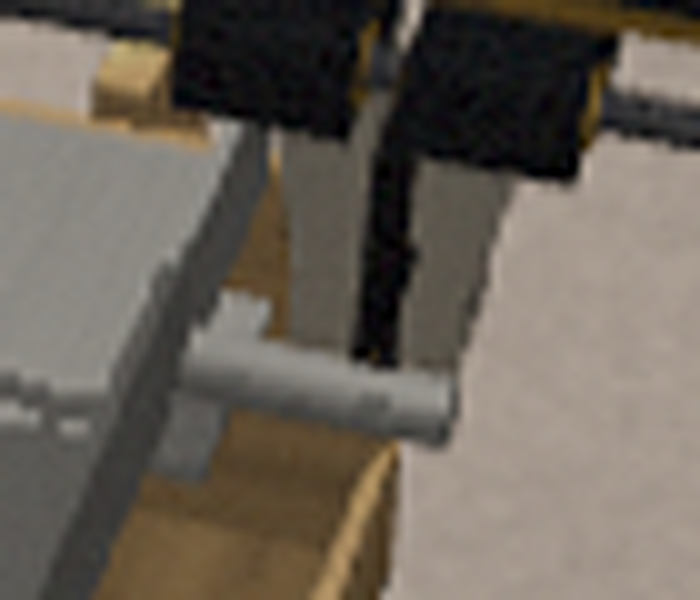

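arm_command(
  fingers=[1, 1, 1, 1, 1, 1],
  dp=[
    [0.002, -0.01, 0],
    [0.001, -0.008, 0],
    [0, 0, 0],
    [0, 0, -0.007],
    [0, 0, -0.005],
    [0, 0, 0],
  ],
  roll=[-0.015, -0.015, 0, 0, 0, 0],
)

```text
t: 11.85
eef_pos: [0.4964, 0.0937, 0.2005]
ee_rot: [-3.116, 0.044, -1.687]
force: [-0.2, -0.0, -0.0]
width: 0.0006
```

arm_command(
  fingers=[1, 1, 1, 1, 1, 1, 1, 1],
  dp=[
    [0, 0.001, -0.004],
    [0, 0.001, -0.004],
    [0, 0, -0.003],
    [0, 0, -0.003],
    [0, 0, -0.002],
    [0, 0, -0.002],
    [0, 0, -0.002],
    [0, 0, -0.002],
  ],
  roll=[0, 0, 0, 0, 0, 0, 0, 0],
)

```text
t: 12.65
eef_pos: [0.4965, 0.0962, 0.1774]
ee_rot: [-3.116, 0.044, -1.685]
force: [-2.1, 0.1, 4.2]
width: 0.0006
```

arm_command(
  fingers=[1, 1, 1, 1, 1, 1, 1, 1],
  dp=[
    [0, 0.0001, -0.002],
    [0, 0.0002, -0.002],
    [0, 0.0002, -0.002],
    [0, 0.0002, -0.002],
    [0, 0.0003, -0.002],
    [0, 0.0003, -0.002],
    [0, 0.0003, -0.002],
    [0, 0.0003, -0.002],
  ],
  roll=[0, 0, 0, 0, 0, 0, 0, 0],
)

```text
t: 13.45
eef_pos: [0.4966, 0.0975, 0.1606]
ee_rot: [-3.115, 0.043, -1.685]
force: [-2.3, -0.4, 3.6]
width: 0.0007
```

arm_command(
  fingers=[1, 1, 1, 1, 1, 1, 1, 1],
  dp=[
    [0, 0.0004, -0.002],
    [0, 0.0004, -0.002],
    [0, 0.0004, -0.002],
    [0, 0.0004, -0.002],
    [0, 0.0005, -0.002],
    [0, 0.0005, -0.002],
    [0, 0.0005, -0.002],
    [0, 0.0005, -0.002],
  ],
  roll=[0, 0, 0, 0, 0, 0, 0, 0],
)

```text
t: 14.25
eef_pos: [0.4969, 0.1006, 0.1436]
ee_rot: [-3.115, 0.042, -1.685]
force: [-1.8, -1.7, 5.8]
width: 0.0002
```

arm_command(
  fingers=[1, 1, 1, 1, 1, 1, 1, 1],
  dp=[
    [0, 0.0006, -0.002],
    [0, 0.0006, -0.002],
    [0, 0.0006, -0.002],
    [0, 0.0006, -0.002],
    [0, 0.0007, -0.002],
    [0, 0.0007, -0.002],
    [0, 0.0007, -0.002],
    [0, 0.0007, -0.002],
  ],
  roll=[0, 0, 0, 0, 0, 0, 0, 0],
)

```text
t: 15.05
eef_pos: [0.4975, 0.1054, 0.1272]
ee_rot: [-3.113, 0.041, -1.684]
force: [-1.6, -2.5, 7.0]
width: 0.0003
```

arm_command(
  fingers=[1, 1, 1, 1],
  dp=[
    [0, 0.0005, -0.001],
    [0, 0.0005, -0.001],
    [0, 0.0005, -0.001],
    [0, 0.0005, -0.001],
  ],
  roll=[0, 0, 0, 0],
)

```text
t: 15.45
eef_pos: [0.4976, 0.1069, 0.123]
ee_rot: [-3.113, 0.04, -1.684]
force: [-2.5, -2.8, 6.9]
width: 0.0002
```

arm_command(
  fingers=[1, 1, 1],
  dp=[
    [0, 0.0005, -0.001],
    [0, 0.0005, -0.001],
    [0, 0.0005, -0.001],
  ],
  roll=[0, 0, 0],
)

```text
t: 15.75
eef_pos: [0.4978, 0.1078, 0.1207]
ee_rot: [-3.113, 0.038, -1.683]
force: [-6.1, -4.8, 17.6]
width: 0.0001
```

arm_command(
  fingers=[1, 1, 1],
  dp=[
    [0, 0.0005, -0.001],
    [0, 0.0005, -0.001],
    [0, 0.0005, -0.001],
  ],
  roll=[0, 0, 0],
)

```text
t: 16.05
eef_pos: [0.4978, 0.1078, 0.1207]
ee_rot: [-3.111, 0.036, -1.682]
force: [-5.5, -5.0, 17.0]
width: 0.0005
```

arm_command(
  fingers=[1, 1, 1],
  dp=[
    [0, 0, -0.0009],
    [0, 0, -0.0009],
    [0, 0, -0.0009],
  ],
  roll=[0, 0, 0],
)

```text
t: 16.35
eef_pos: [0.4978, 0.1077, 0.1208]
ee_rot: [-3.11, 0.036, -1.681]
force: [-5.7, -1.8, 15.8]
width: 0.0003
```

arm_command(
  fingers=[1, 1, 1, 1, 1, 1, 1, 1],
  dp=[
    [0, 0, -0.0009],
    [0, 0, -0.0009],
    [0, 0, -0.0009],
    [0, 0, -0.0009],
    [0, 0, -0.0009],
    [0, 0, -0.0009],
    [0, 0, -0.0009],
    [0, 0, -0.0009],
  ],
  roll=[0, 0, 0, 0, 0, 0, 0, 0],
)

```text
t: 17.15
eef_pos: [0.4978, 0.1077, 0.1208]
ee_rot: [-3.106, 0.037, -1.678]
force: [-7.2, -2.2, 16.7]
width: 0.0003
```

```bash
python3 - <<'E'
from h import *
f=grab_frame('side');cv2.imwrite('pics/s5.png',f)
crop(f,180,130,340,290,3.7,'pics/s5c.png')
s=get_state();print(s['t'],s['eef_pos'],s['force'])
E
```

```text
17.2 [0.49783742 0.10767846 0.1207972 ] [-6.67882308 -2.23028853 15.60779281]
```

View pics/s5c.png

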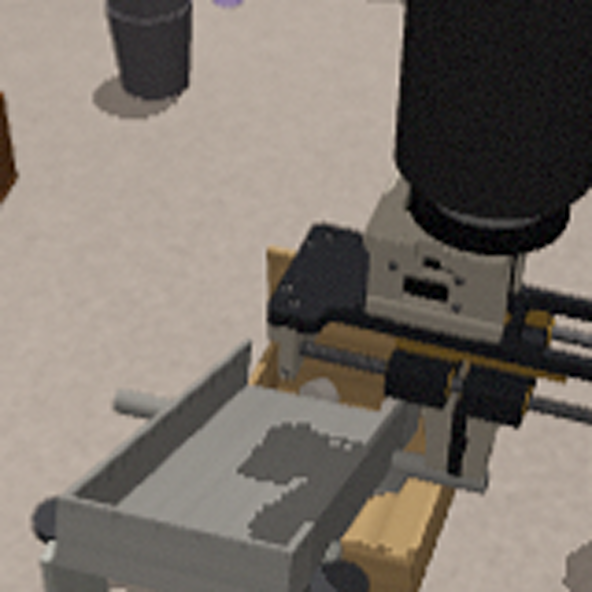

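arm_command(
  fingers=[1, 1, 1, 1, 1, 1, 1, 1],
  dp=[
    [0, 0, 0],
    [0, -0.0003, 0.001],
    [0, -0.0004, 0.001],
    [0, -0.0004, 0.001],
    [0, -0.0007, 0.002],
    [0, -0.0007, 0.002],
    [0, -0.0007, 0.002],
    [0, -0.0006, 0.002],
  ],
  roll=[0, 0, 0, 0, 0, 0, 0, 0],
)

```text
t: 18.0
eef_pos: [0.4973, 0.1035, 0.1332]
ee_rot: [-3.106, 0.037, -1.677]
force: [-2.8, -1.6, 5.6]
width: 0.0
```

arm_command(
  fingers=[1, 1, 1, 1, 1, 1, 1, 1],
  dp=[
    [0, -0.0006, 0.002],
    [0, -0.0006, 0.002],
    [0, -0.0006, 0.002],
    [0, -0.0005, 0.002],
    [0, -0.0005, 0.002],
    [0, -0.0005, 0.002],
    [0, -0.0005, 0.002],
    [0, -0.0004, 0.002],
  ],
  roll=[0, 0, 0, 0, 0, 0, 0, 0],
)

```text
t: 18.8
eef_pos: [0.4969, 0.0993, 0.1497]
ee_rot: [-3.106, 0.037, -1.677]
force: [-2.1, -2.3, 4.8]
width: 0.0003
```

arm_command(
  fingers=[1, 1, 1, 1, 1, 1, 1, 1],
  dp=[
    [0, -0.0004, 0.002],
    [0, -0.0004, 0.002],
    [0, -0.0003, 0.002],
    [0, -0.0003, 0.002],
    [0, -0.0003, 0.002],
    [0, -0.0002, 0.002],
    [0, -0.0002, 0.002],
    [0, -0.0002, 0.002],
  ],
  roll=[0, 0, 0, 0, 0, 0, 0, 0],
)

```text
t: 19.6
eef_pos: [0.4966, 0.097, 0.1658]
ee_rot: [-3.107, 0.037, -1.677]
force: [-2.2, -1.1, 4.4]
width: 0.0003
```

arm_command(
  fingers=[1, 1, 1, 1, 1, 1, 1, 1],
  dp=[
    [0, 0, 0.0015],
    [0, 0, 0.0015],
    [0, 0, 0.0015],
    [0, 0, 0.0015],
    [0, 0, 0.0015],
    [0, 0, 0.0015],
    [0, 0, 0.0015],
    [0, 0, 0.0015],
  ],
  roll=[0, 0, 0, 0, 0, 0, 0, 0],
)

```text
t: 20.4
eef_pos: [0.4966, 0.0967, 0.1787]
ee_rot: [-3.107, 0.036, -1.677]
force: [-1.1, -2.0, 4.1]
width: 0.0003
```

arm_command(
  fingers=[1, 1, 1, 1, 1, 1, 1, 1],
  dp=[
    [0, 0, 0.0015],
    [0, 0, 0.0015],
    [0, 0, 0.0015],
    [0, 0, 0.0015],
    [0, 0, 0.0015],
    [0, 0, 0.0015],
    [0, 0, 0.0015],
    [0, 0, 0.0015],
  ],
  roll=[0, 0, 0, 0, 0, 0, 0, 0],
)

```text
t: 21.2
eef_pos: [0.4965, 0.0978, 0.1906]
ee_rot: [-3.107, 0.038, -1.677]
force: [-0.2, -0.1, -0.1]
width: 0.0005
```

arm_command(
  fingers=[1, 1, 1, 1, 1, 1, 1, 1],
  dp=[
    [0, 0, 0.015],
    [0, 0, 0.03],
    [0, 0, 0.04],
    [-0.01, -0.03, 0],
    [-0.01, -0.05, 0],
    [-0.005, -0.05, 0],
    [0, -0.05, 0],
    [0, -0.05, 0],
  ],
  roll=[0, 0, 0, 0, 0, 0, 0, 0],
)

```text
t: 22.0
eef_pos: [0.47, -0.1319, 0.2795]
ee_rot: [-3.105, 0.039, -1.667]
force: [1.9, 0.9, -0.8]
width: 0.0001
```

arm_command(
  fingers=[1, 1, 1, 1, 1, 1],
  dp=[
    [0, -0.05, 0],
    [0, -0.05, 0],
    [0, -0.05, 0],
    [0, -0.04, 0],
    [0, 0, 0],
    [0, 0, 0],
  ],
  roll=[0, 0, 0, 0, 0, 0],
)

```text
t: 22.6
eef_pos: [0.4677, -0.3297, 0.2787]
ee_rot: [-3.104, 0.039, -1.673]
force: [0.7, 0.6, -0.4]
width: 0.0004
```

```bash
python3 - <<'E'
from h import *
s=get_state();print(s['t'],s['eef_pos'],s['force'])
f=grab_frame('side');cv2.imwrite('pics/s6.png',f);t=grab_frame('top');cv2.imwrite('pics/t6.png',t)
crop(t,150,120,340,280,4,'pics/t6c.png')
E
```

```text
22.6 [ 0.46773273 -0.32971188  0.27865192] [ 0.66586924  0.55844817 -0.36977032]
```

View pics/s6.png

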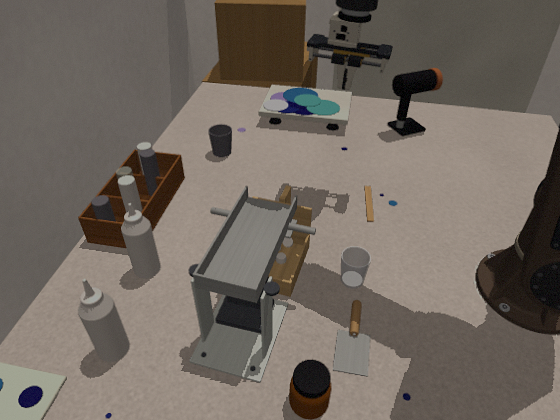

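View pics/t6c.png

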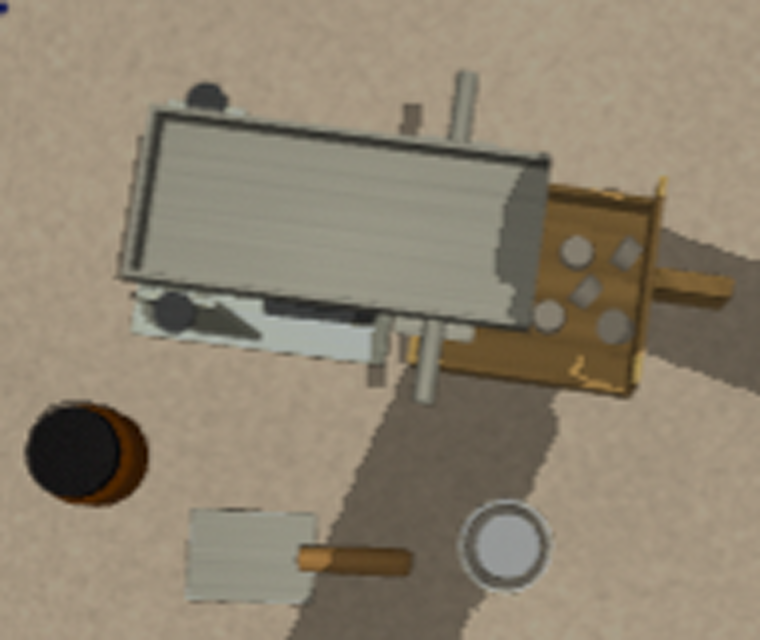

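All five pucks are visible in the box: crop positions (576,250), (627,252), (586,291), (549,316) and (614,326). The tray is empty and level, the box still stands squarely, and the bystanders have not moved.

```bash
python3 -c "
from station import *
s=get_state();print(s['t'],abs(s['qd']).max());job_done()"
```

```text
22.7 0.021980887443534613
the job is handed in; nothing more can be done
```

The job is done and handed in at t = 22.7 s: all five pucks are in the catch box and the tray is empty and back at level.

- **Box:** I set it down and let go of it before touching the tray. Measured from the top camera before tipping, its origin is about 214.5 mm along the stand's x, within 1 mm sideways and under 0.01 rad off in turn. I did not measure it again after tipping, but in the last picture it had not visibly moved.
- **Tipping:** I pushed the near lug down at about 20 mm/s. It met the stop with the lug's top at about z 121 mm, a tilt of roughly 0.41 rad.
- **Press:** I held it for about 1.5 s at 15.6 to 17.6 N vertically. The total force, including a sideways part of up to 7 N that I could not explain, was about 17 to 19 N. I only saw the force at the end of each move, so I cannot rule out brief higher peaks.
- **Return:** The tray rose under the finger at 15 to 20 mm/s, and the force fell to zero at level with no snap.
- **Last check:** The final pictures showed the cup, jar, spatula and stick with no visible change, and the arm clear of everything. None of my checks failed.

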